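# Hang the sample pail on the balance's gated fork

## Robot

A 6-joint arm with a two-finger parallel gripper is mounted at the origin on the work surface. World frame = base frame: x ahead of the robot, y to its left, z up, the work surface at z = 0. Lengths are in m, angles in rad, forces in N, time in s.
With the tool pointing down it reaches from about 0.35 to 0.975 m from the base axis. Payload 7.1 kg.
Tool frame: the origin (TCP) lies midway between the tips of the shut fingers; the grasp point (between the pads) lies 19 mm behind it; z points along the fingers, x is the direction in which the jaws open and shut, and the axes are right-handed (so a half turn about z gives the same grasp; the last joint's range is limited). The gripper opens to 88 mm and grips with 3 to 60 N. Pads are 20 mm wide; open, the fingers measure 115 mm over their backs; the gripper's body (75 mm by 178 mm) begins 61 mm behind the grasp point.
Start: joints at [1.329, 0.423, 1.63, -0, 1.089, -0.019], TCP at [0.138, 0.61, 0.223] pointing down, gripper open.
Joint ranges: [-3, 3], [-0.9, 2.11], [0.09, 2.58], [-1.31, 4.45], [0.11, 2.69], [-2.54, 2.54]. Speed limits (rad/s): [2.39, 2.39, 3.01, 3.14, 3.14, 3.14].

## Interface

Orientations are given as a unit quaternion [w, x, y, z].
In Python, from station import move_pose, movel, movej, command_gripper, wait, inverse_kinematics, read_camera, camera_info, MotionError, job_done, get_time, get_joint_pos, get_qvel, get_effort, get_tcp_pos, get_ee_rot, get_ft_force, get_ft_torque, get_grip_width gives the robot as it stands. Calls block until the motion is done:
- move_pose(position, orientation): joint-space move of the TCP to a pose.
- movel(position, frame=None, v=0.15, until_force=None): straight line of the TCP; frame=None keeps the orientation; v is the mean speed in m/s. With until_force (N) it stops when the force on the tool has changed by that much, and returns True; else False.
- movej(angles): joint-space move.
- command_gripper(opening): opening from 0.0 (shut) to 1.0 (fully open); the grip force is fixed at half the most; returns when the fingers have stopped.
- wait(seconds).
- inverse_kinematics(position, orientation): joint angles nearest the present ones, or None.
- read_camera(name): name is "scene" or "top" or "wrist"; returns the picture (400x640x3 uint8, red, green, blue); there is no depth.
- camera_info(name): a dict with "intrinsics" (3x3 intrinsics, pixels), "T" (4x4, takes a point from camera to world coordinates); the wrist camera has in their place "tool_from_camera" (4x4, takes a point from camera to tool coordinates, whose origin is the TCP and whose axes are the tool frame's). Camera axes: x right, y up, looking along -z (the intrinsics and any distortion apply to the point x, -y, -z); pixel columns grow to the right and rows downward; lengths in m; the calibration is good to about 2 mm. The wrist camera is an equidistant fisheye: a pixel r from the principal point sees the ray r / f radians off the axis. A picture is of the moment at which its call begins: read the wrist's pose just before it. camera_info takes no time and is no camera call.
A pose or a line that the arm cannot do raises MotionError and nothing moves.
- job_done(): hands the job in, once; it reports no verdict.
Readings, each from a call of its own:
- get_time(): time.
- get_joint_pos(): joint angles.
- get_qvel(): joint speeds.
- get_effort(): joint torques, N m.
- get_tcp_pos(): TCP position.
- get_ee_rot(): TCP orientation.
- get_ft_force(): force on the tool from outside, world axes, zero at the start.
- get_ft_torque(): the same for the moment, N m.
- get_grip_width(): opening from 0.0 (shut) to 1.0 (fully open).
Only numpy, scipy, OpenCV 4.12 (cv2) and the standard library are available. Lean on these libraries where they do the work, as an engineer would, in place of code of your own. Each camera call takes 0.05 s, during which the arm holds its last target. There are 200 camera calls.

## Task

Weigh-in: while the little steel pail still stands on the bench, swing its flat-lying bail up to upright by the blue sleeve; then carry the pail to the hanging balance and hook the bail over both prongs, pressing it down past the two orange spring gates until they have snapped shut above the wire, and let it hang free. Keep the pail upright, never load the balance with more than about 20 N, and leave the bottle, the jar and the dish alone.

Things in the scene. Friction and masses are not known exactly. Their poses are not given: they have to be found in the camera images.
- pail: closed, loaded steel sample pail with white lid, loose on the bench, 0.33 to 0.5 kg. Tapered, 92 mm across at the foot, 108 mm at the lid; lid top 90 mm up (thin 3 mm boss on it). Origin: centre of its underside, z up. The bail is hinged on ears at the pail's +y and -y sides, 132 mm apart; hinge line parallel to its y axis, 78 mm above the origin
- bail (a joint): angle of the swing bail from upright, rad: 0 straight up over the pail, +1.5 flat out to the pail's -x side (where it starts, against its stop), -1.5 flat to the +x side. Slack hinge: let go, the bail falls back; swung along too tight an arc it jams and tips the pail. A hoop of 6 mm steel wire; its straight top, 92 mm long and parallel to the pail's y, is 128 mm from the hinge line
- grip (a point): middle of the bail's straight top: centre of its blue plastic sleeve, 14 mm thick, 34 mm long, lying along the pail's y; it spins freely on the wire, so it can be held without turning while the bail swings and the pail hangs level below. Flat, it leaves 67 mm between sleeve and lid; bare straight wire shows 29 mm on each side of it
- stand: hanging balance, fixed: cream base 130 x 140 x 45 mm and steel post 280 mm high, both centred 145 mm from the origin along +x; a clamp on the post carries the aluminium weighing fork, which reaches out along the stand's -x. Origin: bench point straight below the middle between the fork's two saddles; z up. Loaded, the fork sinks about 1 mm per 5 N
- saddles_foot (a point): bench point below the middle between the saddles (same as the stand's origin). Prongs 8 mm wide at y +32 and -32 mm of the stand, joined only beyond x = +75 mm, so the 56 mm between them is free for fingers. CLAMP HEIGHT IS NOT REPORTED: a wire resting in the saddles has its centre somewhere from 225 to 260 mm above the bench; see it or feel for it
- entry_foot (a point): bench point 135 mm from the saddles along the stand's -x, where the pail can wait before the fork. Prongs enter the bail between wire and lid as it moves along the stand's +x, wire above the tips; then the wire goes down. U saddles: free from x -11 to +13 mm, flat floor; prong 8 mm thick below it; upturned tips (x -11 to -22 mm) rise 40 mm above the floor, inner walls 34 mm
- gate_l (a joint): orange spring gate across the saddle at the stand's y +32 mm. 0 shut: level, 31 mm above the saddle floor, hinged on the inner wall, 23 mm long; its free end swings down only, to 1.45 rad. A wire pressed down slips past at about 1 rad, 5 to 12 mm above its resting height, and the gate springs shut over it. Passing both gates takes about 11 N, more than the pail weighs; then the floor stops it
- gate_r (a joint): the same for the saddle at the stand's y -32 mm
- reagent: amber bottle with black cap, 64 mm across, 130 mm high, bystander; origin under its centre
- jar: small white jar, 52 mm across, 75 mm high, bystander; origin under its centre
- dish: shallow steel dish, 124 mm across, 32 mm high, bystander; origin under its centre
Mind the look-alikes: they are no part of the job. Several things have the shape of the pail; the one meant has the colours described above.

How it is judged:
On the way, in this order (a step that is already met when the one before it is completed fails the run):
1. the bail stands upright (within 0.25 rad) while the pail stands on the bench (value of joint bail between -0.25 and 0.25 rad and height (world z) of pail below 0.004 m and angle between pail's own z axis and vertical below 0.06 rad), for 0.1 s.
2. the wire is pressed down into both saddles, pushing both gates open (value of joint each of gate_l, gate_r above 0.6 rad and contact force between pail and stand above 2 N).
At the end, for the whole second after the job is handed in: the pail hangs at rest (under 40 mm/s) and upright (within 0.15 rad) by its bail on the fork alone, clear of the bench (foot at least 8 mm up), the wire in both saddles (sleeve within 12.5 mm of the saddles' middle along the stand's x and 16 mm along y) and both gates shut (below 0.05 rad) above it (value of joint each of gate_l, gate_r below 0.05 rad and contact force between pail and stand above 2 N and height (world z) of pail above 0.008 m and angle between pail's own z axis and vertical below 0.15 rad and x of grip in the frame of stand between -0.0125 and 0.0125 m and y of grip in the frame of stand between -0.016 and 0.016 m and linear speed of pail below 0.04 m/s); the robot touches nothing.
It fails at once if the balance is loaded with more than 22 N by the pail and bail (contact force between pail and stand above 22 N).
It fails at once if the robot leans on the balance with more than 22 N (contact force between any of the fingers, the arm and stand above 22 N).
It fails at once if the pail tips by more than 0.5 rad (angle between pail's own z axis and vertical above 0.5 rad).
It fails at once if the bottle, the jar or the dish is moved more than 20 mm (distance of any of reagent, jar, dish from where it was at the start of the episode above 0.02 m).
It also fails if it takes over 72 s, if anything falls off the work surface, if the arm or the gripper's body presses on something with over 40 N, if the wrist force passes 120 N, or if a joint passes its speed limit or range.

## Working session

There is one attempt and no reset: what is moved stays moved. The work goes in short steps, each a Python script; the robot and the scene stay as the last script left them, time stands still between calls to the robot, and variables do not carry over. Pictures are saved under pics/ and viewed, about 8 in all and at most 12, crops included, and the job is handed in when it is done.

```bash
mkdir -p pics; ls
python3 - <<'E'
from station import *
import cv2,numpy as np
np.set_printoptions(precision=4,suppress=True)
for n in("scene","top"):
    cv2.imwrite(f"pics/{n}0.png",read_camera(n)[:,:,::-1])
    print(n,camera_info(n))
print(camera_info("wrist"),get_ee_rot(),get_time(),get_grip_width())
E
```

```text
pics
scene {'intrinsics': array([[439.0225,   0.    , 317.3538],
       [  0.    , 439.0225, 198.9639],
       [  0.    ,   0.    ,   1.    ]]), 'T': array([[ 0.6478, -0.6043,  0.4638,  1.0687],
       [ 0.7617,  0.5059, -0.4048, -0.4379],
       [ 0.01  ,  0.6155,  0.7881,  0.9232],
       [ 0.    ,  0.    ,  0.    ,  1.    ]])}
top {'intrinsics': array([[495.3636,   0.    , 317.1924],
       [  0.    , 495.3636, 206.4423],
       [  0.    ,   0.    ,   1.    ]]), 'T': array([[ 0.0052,  0.9934, -0.1147,  0.4666],
       [-0.9997,  0.0025, -0.0233, -0.0677],
       [-0.0229,  0.1147,  0.9931,  1.3921],
       [ 0.    ,  0.    ,  0.    ,  1.    ]])}
{'intrinsics': array([[309.7069,   0.    , 321.1531],
       [  0.    , 309.7069, 198.8872],
       [  0.    ,   0.    ,   1.    ]]), 'tool_from_camera': array([[ 1.    , -0.0001, -0.0003,  0.0003],
       [-0.0002, -0.9565, -0.2918, -0.0807],
       [-0.0002,  0.2918, -0.9565, -0.1615],
       [ 0.    ,  0.    ,  0.    ,  1.    ]])} [ 0.0004  0.7813  0.6241 -0.0005] 0.1 1.0015060389072885
```

View pics/scene0.png

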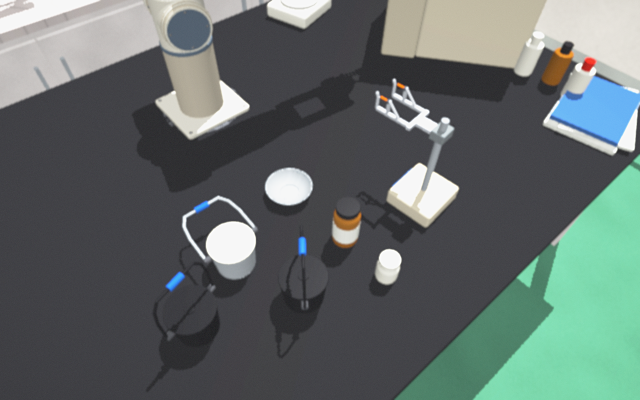

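View pics/top0.png

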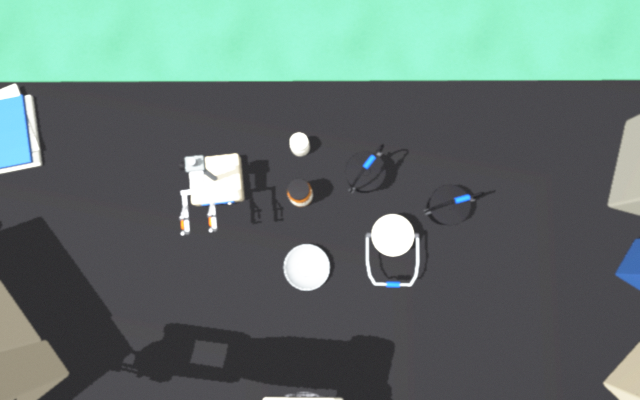

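The steel pail is at top (393,236) with its sleeve at (393,284), also visible in scene at (202,207). The fork gates are at top (183,225) and (211,222), and in scene at (382,98) and (399,86). Next I'll triangulate these.

```bash
cat > h.py <<'E'
import numpy as np,cv2
from station import *
np.set_printoptions(precision=4,suppress=True)
def ray(n,u,v):
    c=camera_info(n);K=c["intrinsics"];T=c["T"]
    d=np.array([(u-K[0,2])/K[0,0],-(v-K[1,2])/K[1,1],-1.]);d=T[:3,:3]@d
    return T[:3,3],d/np.linalg.norm(d)
def wray(u,v,p,q):
    from scipy.spatial.transform import Rotation as R
    c=camera_info("wrist");K=c["intrinsics"];M=c["tool_from_camera"]
    x=np.array([u-K[0,2],v-K[1,2]]);r=np.linalg.norm(x);th=r/K[0,0]
    d=np.array([*(x/max(r,1e-9)*np.sin(th)*[1,-1]),-np.cos(th)])
    Q=R.from_quat(np.roll(q,-1)).as_matrix()
    return Q@M[:3,3]+p,Q@M[:3,:3]@d
def tri(*rays):
    A=np.zeros((3,3));b=np.zeros(3)
    for o,d in rays:
        P=np.eye(3)-np.outer(d,d);A+=P;b+=P@o
    x=np.linalg.solve(A,b)
    return x,[np.linalg.norm((np.eye(3)-np.outer(d,d))@(x-o)) for o,d in rays]
def blobs(im,lo,hi,amin=4):
    m=cv2.inRange(cv2.cvtColor(im,cv2.COLOR_RGB2HSV),lo,hi)
    n,l,s,c=cv2.connectedComponentsWithStats(m)
    return [(c[i].round(1),s[i].tolist()) for i in range(1,n) if s[i,4]>=amin]
def atz(r,z): o,d=r; return o+d*(z-o[2])/d[2]
E
python3 - <<'E'
from h import *
I={n:cv2.imread(f"pics/{n}0.png")[:,:,::-1].copy() for n in("scene","top")}
for n in I:
    print(n,"blue",blobs(I[n],(100,150,80),(125,255,255),20));print("orange",blobs(I[n],(5,170,120),(20,255,255)))
c1=cv2.resize(I["scene"][70:160,350:470],None,fx=5,fy=5,interpolation=cv2.INTER_CUBIC)
c2=cv2.resize(I["top"][145:245,165:255],None,fx=4.5,fy=4.5,interpolation=cv2.INTER_CUBIC)[:450]
c2=cv2.resize(c2,None,fx=.49,fy=1) if 0 else c2
o=np.zeros((450,1010,3),np.uint8);o[:,:600]=c1;o[:450,605:1010]=c2
cv2.imwrite("pics/crop1.png",cv2.resize(o,None,fx=.79,fy=.79)[:,:,::-1])
E
```

```text
scene blue [(array([607. ,  81.5]), [595, 77, 25, 10, 38]), (array([573.3,  96.7]), [565, 92, 19, 9, 103]), (array([584.5, 129.7]), [551, 115, 66, 30, 241]), (array([201.1, 206.5]), [194, 201, 15, 12, 95]), (array([301.8, 245.6]), [298, 237, 9, 18, 141]), (array([175. , 280.9]), [166, 272, 19, 19, 182])]
orange [(array([558. ,  67.1]), [545, 49, 28, 36, 498]), (array([400. ,  85.2]), [397, 83, 7, 5, 24]), (array([383.4,  98.2]), [381, 96, 6, 5, 20]), (array([346.5, 221.8]), [334, 211, 27, 18, 217]), (array([343.2, 244.9]), [335, 242, 18, 5, 28])]
top blue [(array([ 24.1, 111.8]), [22, 95, 5, 34, 35]), (array([369. , 161.4]), [363, 155, 13, 14, 78]), (array([461.9, 198.3]), [454, 194, 17, 10, 85]), (array([631.2, 265.6]), [616, 239, 24, 50, 686]), (array([393.2, 281.9]), [387, 281, 13, 3, 33]), (array([392.5, 286.5]), [386, 286, 13, 2, 24])]
orange [(array([301.4, 199.7]), [295, 197, 13, 5, 24]), (array([209., 222.]), [209, 219, 1, 7, 7]), (array([181.2, 225.2]), [181, 222, 2, 7, 8])]
```

View pics/crop1.png

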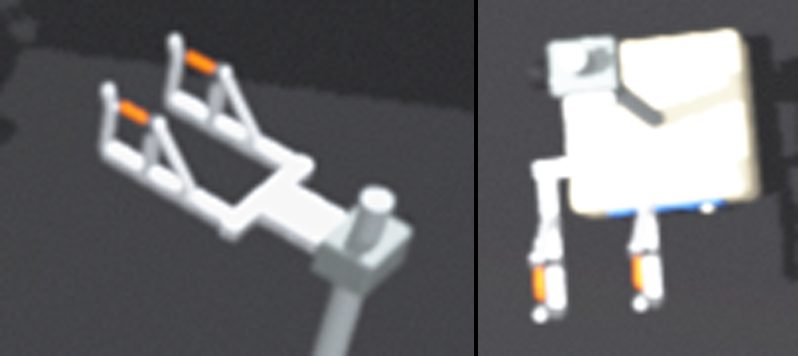

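Run:
```python
from h import *
S=lambda x,y:ray("scene",350+x/3.95-.4,70+y/3.95-.4)
T=lambda x,y:ray("top",165+(x-478)/3.555-.4,145+y/3.555-.4)
P={}
for k,s,t in (("tipL",(177,42),(540,314)),("tipR",(110,90),(641,303)),("gateL",(201,62),(540,283)),("gateR",(133,112),(640,272)),("post",(377,198),(575,60))):
    P[k]=tri(S(*s),T(*t));print(k,*P[k])
print("sleeve",tri(ray("scene",201.1,206.5),ray("top",393,284)))
print("lid",tri(ray("scene",232,241),ray("top",393,235.5)), atz(ray("top",393,235.5),.09))
for k,(u,v) in dict(bottle=(299,190),jar=(299,145),dish=(306,267)).items(): print(k,atz(ray("top",u,v),.08 if k!="dish" else .03))
g=(P["gateL"][0]-P["gateR"][0]);print("fork yaw",np.arctan2(-g[0],g[1]))
for u,v in((368,235),(418,235),(375,284),(411,284)): print(atz(ray("top",u,v),.08))
```

```text
tipL [0.5342 0.2644 0.2782] [np.float64(0.0003141842846431754), np.float64(0.0003141842846431189)]
tipR [0.5415 0.1998 0.2796] [np.float64(0.0004672434691303558), np.float64(0.0004672434691303448)]
gateL [0.554  0.2658 0.2747] [np.float64(0.00018728795636873137), np.float64(0.00018728795636871955)]
gateR [0.5609 0.2012 0.2751] [np.float64(0.0005739633441119935), np.float64(0.0005739633441120405)]
post [0.6997 0.2486 0.2772] [np.float64(0.0011933619904993511), np.float64(0.0011933619904995305)]
sleeve (array([ 0.4151, -0.235 ,  0.0854]), [np.float64(0.0003276957737510492), np.float64(0.00032769577375100974)])
lid (array([ 0.5423, -0.2346,  0.0852]), [np.float64(0.0025889254990429326), np.float64(0.0025889254990428645)]) [ 0.5408 -0.2362  0.09  ]
bottle [0.6623 0.012  0.08  ]
jar [0.7854 0.0132 0.08  ]
dish [ 0.4572 -0.0061  0.03  ]
fork yaw 0.10778333297934271
[ 0.5424 -0.1717  0.08  ]
[ 0.5429 -0.3033  0.08  ]
[ 0.4145 -0.1891  0.08  ]
[ 0.415  -0.2828  0.08  ]
```

Two-view results, all consistent to about 1 mm:
- **Saddle middle:** about (0.555, 0.2335), yaw 0.108, gate height 0.275. That puts the floor near 0.244 and the resting wire near 0.247.
- **Pail:** about (0.5425, -0.236), yaw about 0.
- **Sleeve:** (0.415, -0.2355, 0.086).

Next I'll grasp the sleeve.

Run:
```python
from h import *
q=[0,1,0,0]
p=get_tcp_pos();movel([p[0],p[1],.45],v=.3)
move_pose([.415,-.2355,.30],q)
command_gripper(.6)
movel([.415,-.2355,.069],q,v=.15,until_force=6)
print(get_tcp_pos(),get_ft_force(),get_time())
command_gripper(0)
print(get_grip_width()*88,get_tcp_pos(),get_ft_force(),get_ft_torque(),get_time())
im=[read_camera("scene")[150:350,100:400],read_camera("wrist")]
a=cv2.resize(im[0],(600,400));cv2.imwrite("pics/g.png",cv2.resize(np.hstack([a,im[1]]),(800,258))[:,:,::-1])
```

```text
[ 0.4154 -0.2358  0.0696] [-0.3384 -0.0679 -0.6114] 6.575
13.289722622087384 [ 0.4153 -0.2357  0.0691] [ 1.9365 -0.1983  0.9491] [-0.158  -0.1097 -0.0459] 7.275
```

View pics/g.png

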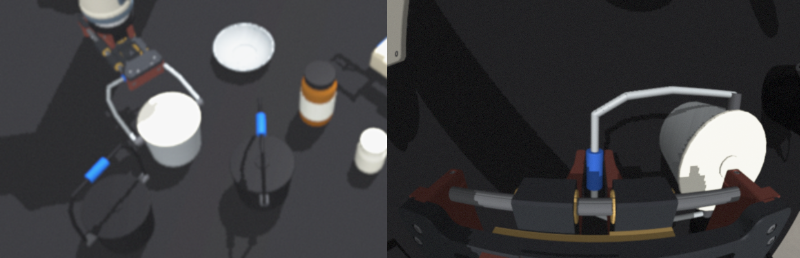

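The sleeve is held: grip width is 13.3 mm, and the pads are on it at wrist-view (594,170). The pail is upright. Now I'll swing the bail along the arc.

Run:
```python
from h import *
p=np.array(get_tcp_pos());R=.128
hx=p[0]+R*np.sin(1.5);hz=p[2]-R*np.cos(1.5)
for th in np.arange(1.35,-.01,-.15):
    s=movel([hx-R*np.sin(th),p[1],hz+R*np.cos(th)+.0005],v=.08,until_force=10)
    print(round(th,2),get_tcp_pos(),get_ft_force(),s)
    if s: break
wait(.2);print(get_grip_width()*88,get_ft_force(),get_time())
im=[read_camera("scene")[150:350,100:400],read_camera("wrist")]
a=cv2.resize(im[0],(600,400));cv2.imwrite("pics/u.png",cv2.resize(np.hstack([a,im[1]]),(800,258))[:,:,::-1])
```

```text
1.35 [ 0.4183 -0.2358  0.0889] [ 2.1507  0.4232 -0.4941] False
1.2 [ 0.4236 -0.2356  0.1069] [ 0.6044 -0.7899 -1.093 ] False
1.05 [ 0.4318 -0.2356  0.1241] [ 0.9104 -0.6138 -0.1187] False
0.9 [ 0.4426 -0.2356  0.1401] [-0.232  -1.6919  1.1577] False
0.75 [ 0.4558 -0.2356  0.1543] [-1.6662 -1.5378  0.5261] False
0.6 [ 0.4713 -0.2358  0.1666] [-1.8173 -1.8654  2.3275] False
0.45 [ 0.4872 -0.2357  0.1759] [-2.9573 -2.0067  5.4014] False
0.3 [ 0.5048 -0.2358  0.1829] [-4.058  -1.0048  7.0518] False
0.15 [ 0.5237 -0.2359  0.1873] [-2.0872 -3.2533  7.468 ] False
0.0 [ 0.5431 -0.236   0.1888] [-0.399  -2.3492  9.3786] False
13.140926609366948 [ 0.0729 -2.6985  7.6263] 11.5
```

View pics/u.png

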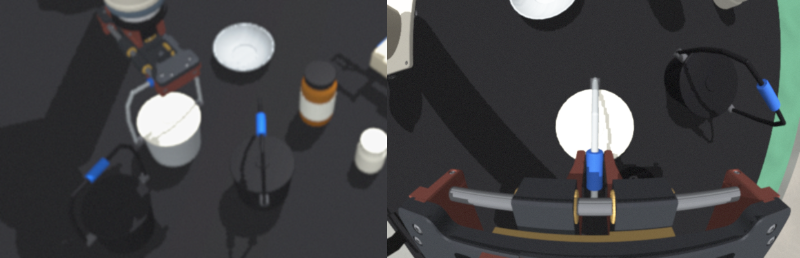

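The bail now looks upright over the lid and the pail still stands. There's about 7.6 N of upward force on the tool, so the arc was slightly tight. I'll raise in small steps to let it go taut.

Run:
```python
from h import *
p=np.array(get_tcp_pos())
for dz in (.001,.002,.003,.004,.006,.008,.010,.014,.020):
    movel([p[0],p[1],p[2]+dz],v=.03);wait(.15);print(dz,get_tcp_pos()[2],get_ft_force(),get_ft_torque())
print(get_grip_width()*88,get_time())
im=[read_camera("scene")[150:350,100:400],read_camera("wrist")]
a=cv2.resize(im[0],(600,400));cv2.imwrite("pics/l.png",cv2.resize(np.hstack([a,im[1]]),(800,258))[:,:,::-1])
```

```text
0.001 0.18883469445925977 [-0.3513 -0.8744 -4.0058] [-0.0798  0.0713  0.0198]
0.002 0.19070964035557228 [-0.2632 -0.2787 -4.5208] [-0.0987  0.0724 -0.0281]
0.003 0.19184812831642856 [ 0.1062 -0.1542 -3.5423] [-0.1384  0.0789  0.0097]
0.004 0.1928311127897473 [ 0.1602 -0.1782 -3.6448] [-0.063   0.0774  0.0332]
0.006 0.19483923762443378 [-0.2671  0.4077 -3.4192] [-0.0345  0.0821  0.006 ]
0.008 0.19681064577711088 [ 0.3445 -0.6943 -4.4668] [-0.0855  0.0689 -0.0357]
0.01 0.1988518579066384 [ 0.2088  0.6402 -4.0413] [-0.0718  0.0768  0.0322]
0.014 0.20280595310498367 [-0.635   0.1169 -4.0238] [-0.0513  0.0852 -0.0019]
0.02 0.20879966472086894 [ 0.3645  0.2992 -4.34  ] [-0.0761  0.0382 -0.0193]
13.306503336163498 15.3333
```

View pics/l.png

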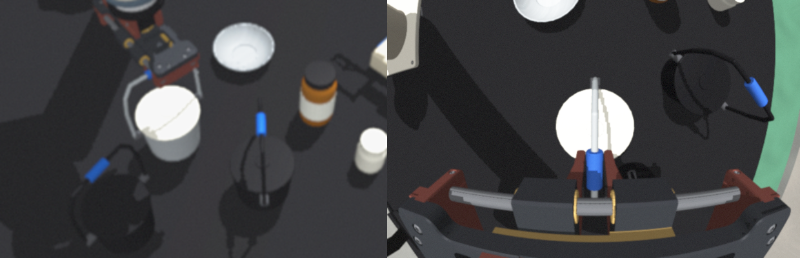

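The pail is lifted, weighing about 4 N, and it left the bench with the TCP near 0.188, so the wire is at about TCP + 18 mm. Now I'll carry it to the entry point.

```bash
cat >> h.py <<'E'
A=.108;O=np.array([.555,.2335]);EX=np.array([np.cos(A),np.sin(A)]);QF=[0,np.cos(A/2),np.sin(A/2),0]
E
python3 - <<'E'
from h import *
Z=.296
p=get_tcp_pos()
movel([p[0],p[1],Z],v=.12)
movel([.44,-.15,Z],v=.12)
e=O-.135*EX
movel([*e,Z],QF,v=.13)
wait(.8)
print(get_tcp_pos(),get_ee_rot(),get_ft_force(),get_time())
a=read_camera("scene");b=read_camera("top");w=read_camera("wrist")
np.savez("e.npz",a=a,b=b,w=w,p=get_tcp_pos(),q=get_ee_rot())
x=cv2.resize(a[50:170,320:480],(533,400),interpolation=cv2.INTER_CUBIC)
cv2.imwrite("pics/e.png",cv2.resize(np.hstack([x,w]),(800,273))[:,:,::-1])
E
```

```text
[0.4207 0.2189 0.2959] [ 0.      0.9985  0.054  -0.0001] [ 0.079  -0.5096 -4.2434] 21.3667
```

View pics/e.png

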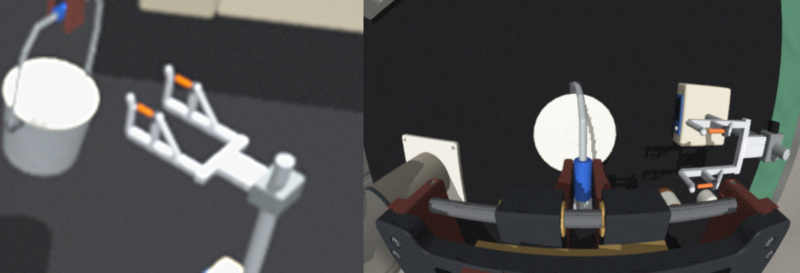

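The pail hangs level before the fork. In the wrist view the gates are near (714,131) and (704,186). I'll check those against the earlier fix.

Run:
```python
from h import *
d=np.load("e.npz");w=d["w"]
B=[b for b in blobs(w,(5,150,100),(22,255,255),6) if b[0][0]>420];print(B)
bs=[b for b in blobs(d["a"],(5,170,120),(20,255,255)) if b[0][1]<110 and b[0][0]<450];print(bs)
bs.sort(key=lambda t:t[0][1]);B.sort(key=lambda t:t[0][1])
S=[ray("scene",*b[0]) for b in bs]
for b in B:
    r=wray(*b[0],d["p"],d["q"]);print(b[0],atz(r,.275))
    for s in S: print("   ",*tri(r,s))
```

```text
[(array([517.2, 191.6]), [506, 189, 23, 7, 137]), (array([499.8, 271.9]), [489, 268, 23, 9, 149]), (array([439.6, 278.2]), [435, 277, 11, 4, 21])]
[(array([400. ,  85.2]), [397, 83, 7, 5, 24]), (array([383.4,  98.2]), [381, 96, 6, 5, 20])]
[517.2 191.6] [0.5551 0.2643 0.275 ]
    [0.554  0.2642 0.2759] [np.float64(0.0004447605257801571), np.float64(0.0004447605257801473)]
    [0.5529 0.2445 0.2545] [np.float64(0.022546170499600508), np.float64(0.022546170499600497)]
[499.8 271.9] [0.5616 0.2001 0.275 ]
    [0.5602 0.2234 0.297 ] [np.float64(0.019350499913866455), np.float64(0.019350499913866497)]
    [0.5615 0.2002 0.2752] [np.float64(2.3227548681096908e-05), np.float64(2.3227548681136397e-05)]
[439.6 278.2] [0.5095 0.1935 0.275 ]
    [0.5344 0.224  0.2877] [np.float64(0.039202614593976545), np.float64(0.039202614593976615)]
    [0.5343 0.1992 0.2611] [np.float64(0.022052194893444944), np.float64(0.02205219489344502)]
```

The wrist and scene views agree within 2 mm, giving a saddle middle of about (0.556, 0.2325). Now I'll move in over the saddles and press down slowly, watching the force.

Run:
```python
from h import *
O=np.array([.556,.2325]);Z=.296
movel([*O,Z],QF,v=.07,until_force=6);wait(.6)
print(get_tcp_pos(),get_ft_force(),get_time())
movel([*O,.268],v=.04,until_force=6);wait(.2)
f0=get_ft_force()[2];print(get_tcp_pos(),get_ft_force())
z=.268;pk=0
while z>.222:
    z-=.0015;s=movel([*O,z],v=.012,until_force=9)
    df=np.mean([get_ft_force()[2] for _ in range(3)])-f0;print(round(z,4),round(get_tcp_pos()[2],4),round(df,1),get_ft_force()[:2],s);pk=max(pk,df)
    if df>14.5 or (z<.238 and df>9 ): break
print(get_time(),get_grip_width()*88)
a=read_camera("scene");w=read_camera("wrist")
x=cv2.resize(a[50:170,320:480],(533,400),interpolation=cv2.INTER_CUBIC)
cv2.imwrite("pics/p.png",cv2.resize(np.hstack([x,w]),(800,273))[:,:,::-1])
```

```text
[0.5562 0.2325 0.2961] [ 0.3463  0.2549 -3.9314] 24.2083
[0.5561 0.2325 0.2683] [-0.0006 -0.1347 -4.0993]
0.2665 0.2664 0.1 [-0.3955 -0.1582] False
0.265 0.2649 0.3 [0.4178 0.0163] False
0.2635 0.2635 0.5 [-0.37   -0.7231] False
0.262 0.2621 1.3 [-0.235  -0.2087] False
0.2605 0.2605 3.8 [-2.4415 -0.0683] False
0.259 0.2592 4.2 [-1.8983 -0.7227] False
0.2575 0.2577 4.8 [-1.9485 -0.2972] False
0.256 0.2562 7.9 [-1.1709 -0.1554] False
0.2545 0.2549 9.8 [-0.1782 -0.6708] False
0.253 0.2534 9.0 [-1.3434  0.3801] False
0.2515 0.252 9.7 [-1.3442 -0.2027] False
0.25 0.2505 11.1 [-3.0369  0.0117] False
0.2485 0.2488 10.3 [-2.615   0.3608] False
0.247 0.2471 10.7 [-4.223  -0.6659] False
0.2455 0.2456 10.2 [-4.8147 -0.4157] False
0.244 0.2438 9.4 [-3.5219 -0.4255] False
0.2425 0.2418 8.2 [-5.7686 -1.6328] False
0.241 0.2398 0.3 [-0.4585  0.6914] False
0.2395 0.2391 0.1 [-0.2385 -1.0659] False
0.238 0.2379 0.3 [-0.351   0.3483] False
0.2365 0.2364 -0.3 [ 0.4299 -0.1344] False
0.235 0.2349 -0.5 [ 0.4714 -0.5928] False
0.2335 0.2334 0.5 [-1.2021 -0.9371] False
0.232 0.2319 1.3 [-0.1528 -0.0693] False
0.2305 0.2307 2.2 [-0.6884 -0.7751] False
0.229 0.2296 7.3 [-0.7335 -0.6886] False
0.2275 0.2284 11.9 [-2.6428 -1.9786] False
32.6833 13.331150162706951
```

View pics/p.png

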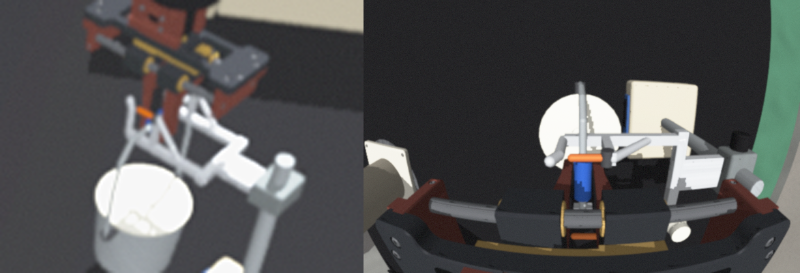

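The gates gave way at about 11 N, the force dropped to about 0, and the floor was felt at TCP ≈ 0.230. The picture shows the visible orange gate level above the wire. I'll ease off, release and retreat upward.

Run:
```python
from h import *
O=np.array([.556,.2325])
movel([*O,.2305],v=.02);wait(.2);print(get_ft_force())
command_gripper(.5);print(get_grip_width(),get_ft_force(),get_tcp_pos())
s=movel([*O,.42],v=.08,until_force=6);print(s,get_tcp_pos(),get_ft_force());wait(1.5)
for n in("scene","top","wrist"):globals()[n]=read_camera(n)
x=cv2.resize(scene[50:170,320:480],(533,400),interpolation=cv2.INTER_CUBIC)
cv2.imwrite("pics/r.png",cv2.resize(np.hstack([x,wrist]),(800,273))[:,:,::-1])
p,q=get_tcp_pos(),get_ee_rot()
for n,im in(("scene",scene),("wrist",wrist)):print(n,[(b[0],b[1][4]) for b in blobs(im,(5,150,110),(22,255,255),6)],"blue",[(b[0],b[1][4]) for b in blobs(im,(100,150,80),(125,255,255),20)])
print(get_time())
```

```text
[ 0.1662  0.9802 -0.6974]
0.5014803646964647 [ 1.0751 -0.566   0.2006] [0.556  0.2325 0.2305]
False [0.5559 0.2325 0.4197] [-0.0973 -0.2333 -0.3835]
scene [(array([557. ,  67.2]), 593), (array([400. ,  85.5]), 28), (array([383.5,  98.3]), 23), (array([346.4, 221.5]), 255), (array([343.6, 244.9]), 47)] blue [(array([606.8,  81.4]), 36), (array([573.3,  96.7]), 101), (array([393. ,  99.1]), 27), (array([584.5, 129.7]), 237), (array([301.9, 245.9]), 153), (array([175. , 280.9]), 180)]
wrist [(array([323.9, 156.9]), 19), (array([316.3, 216.6]), 36), (array([327.8, 216.5]), 48), (array([354.7, 249.2]), 11), (array([353.2, 276.3]), 144)] blue [(array([321.3, 180. ]), 278)]
38.1167
```

View pics/r.png

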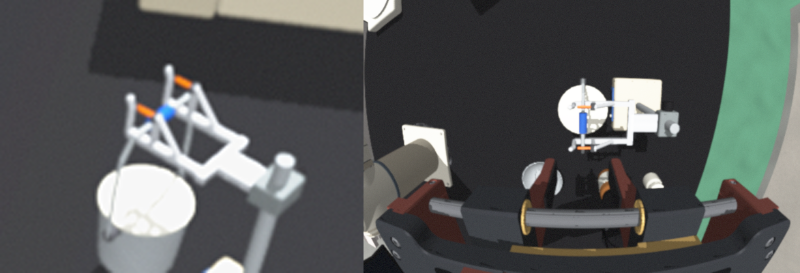

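Both gates are back at their original pixels (400,85) and (383,98), above the wire. The pail hangs level with the sleeve centred between the prongs. Handing in.

Run:
```python
from h import *
wait(2)
a=read_camera("scene");wait(.3);b=read_camera("scene")
print([x[0] for x in blobs(a,(100,150,80),(125,255,255),20)][2],np.abs(a.astype(int)-b)[80:300,320:420].mean(),get_ft_force(),get_time())
job_done()
```

```text
[393.  99.] 1.1314848484848485 [-0.4127 -0.2929  0.4342] 40.5167
the job is handed in; nothing more can be done
```

The pail is hanging on the balance by its bail with both gates shut, and I handed the job in at about 40.5 s of the 72 s. `job_done()` reports no verdict, so this rests on my own readings.

- **Bail:** I gripped it by the blue sleeve and swung it upright with the pail still on the bench. The arc was slightly tight, pushing up on the tool by about 8–9 N at the top. That went away as soon as I lifted, and the pictures showed no tipping.
- **Hooking:** I carried the pail to the fork and pressed the wire down. The gates gave way at about 11 N, and I stopped at about 12 N on the saddle floor, under the 20 N limit. I then eased off, let go and moved straight up.
- **Last checks:**
  - Both gates are within 0.3 pixels of where they started.
  - The sleeve sits centred between the prongs and stayed put over the last 2 s. I judged its position from the picture and did not measure it.
  - Two final pictures 0.3 s apart showed only about image noise.
  - The tool force was near zero, with the gripper well clear.
- **Bottle, jar and dish:** the carry route kept well away from them, but I did not re-measure their positions at the end.

No check failed or disagreed with another.

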